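Ease the service wedge out from under the weld station's hinged work plate

ROBOT

A 6-joint arm with a two-finger parallel gripper is mounted at the origin on the work surface. World frame = base frame: x ahead of the robot, y to its left, z up, the work surface at z = 0. Lengths are in m, angles in degrees, forces in N, time in s.
With the tool pointing down it reaches from about 0.35 to 0.8 m from the base axis. Payload 7.3 kg.
Tool frame: the origin (TCP) lies at the very end of the fingers, on their centre line; the grasp point (between the pads) lies 19 mm behind it; z points along the fingers, y is the direction in which the jaws open and shut (so a half turn about z gives the same grasp; the last joint's range is limited). The gripper opens to 85 mm and grips with 20 to 120 N. Pads are 22 mm wide; open, the fingers measure 114 mm over their backs; the gripper's body (76 mm by 85 mm) begins 54 mm behind the grasp point. The pads swing forward as they close: fully open they stand 13 mm farther back than shut.
Start: joints at [-73.625, 19.595, 87.324, -0, 73.075, -8.365], TCP at [0.22, -0.477, 0.231] pointing down, gripper open.
Joint ranges: [-145.02, 145.02], [-44.19, 115.74], [2.07, 154.8], [-57.11, 237.11], [16.16, 152.29], [-177.93, 177.93]. Speed limits (degrees/s): [147.25, 147.25, 180, 180, 180, 180].

INTERFACE

Orientations are given as a 3x3 rotation matrix whose columns are the frame's x, y, z axes.
In Python, from station import bot gives the robot as it stands.
- The arm moves only by the shell command python3 -m jog 'ROWS' [OPENING]. ROWS is JSON, a list of rows, each a list of 4 numbers: the shift along the world's x, y, z in cm, then the turn about the world's z in rad. In form: [[tx, ty, tz, yaw], ...]. A call has 1 to 8 rows; each row is the pose to reach, as a shift and turn from the pose commanded when the call began; what a row does not reach only later rows make up. A row lasts 1/12 s, in which the tool goes at most 41.7 mm and 7.16 degrees, less where a joint would pass 70% of its speed; a pose out of reach is approached as far as the arm can. A call with a gripper value outside its range is refused whole. OPENING is the finger opening in cm, from 0 to 8.54, set as the call begins (- or left out, the last holds). The fingers move at their own pace and stop on an object; the grip force is fixed at half the most. Time passes only in rows, so rows that repeat a pose let the fingers close. It gives the time, the measured TCP pose, the force and the opening at its end, in the units of the state.
- bot.observe(): the state, without advancing time (a new reading comes with each control period).
- bot.grab_frame(name): name is "side" or "top"; returns (picture, depth): 400x640x3 uint8, blue, green, red; 400x640 float32, m along the optical axis (not along the pixel's ray), 0 where there is no reading.
- bot.camera_model(name): a dict with "intrinsics" (3x3 intrinsics, pixels), "camera_from_world" (4x4, takes a point from world to camera coordinates). Camera axes: x right, y up, looking along -z (the intrinsics and any distortion apply to the point x, -y, -z); pixel columns grow to the right and rows downward; lengths in m; the calibration is good to about 2 mm. A picture is of the moment at which its call begins. camera_model takes no time and is no camera call.
- bot.job_done(): hands the job in, once; it reports no verdict.
The state is a dict: "t": time; "joint_positions": joint angles; "joint_vel": joint speeds; "joint_efforts": joint torques, N m; "ee_pos": TCP position; "orientation": TCP orientation; "wrist_force": force on the tool from outside, world axes, zero at the start; "ft_torque": the same for the moment, N m; "width": finger opening in m.
Only numpy, scipy, OpenCV 4.12 (cv2) and the standard library are available. Lean on these libraries where they do the work, as an engineer would, in place of code of your own. Each camera call takes 0.05 s, during which the arm holds its last target. There are 200 camera calls.

TASK

The heavy hinged work plate of the spot-weld station has been left chocked up on the orange wedge after work on the copper bars beneath it. Work the wedge backward out from under it by its lug in small tugs, a centimetre or two at a time and with a moment's rest after each, so that the plate comes down gently, never dropping, flat onto its rubber feet with the three glass tubes still in the rack on top. Leave the wedge lying flat on the bench, wholly clear of the plate, and don't disturb the other things on the bench.

Things in the scene. Friction and masses are not known exactly. Their poses are not given: they have to be found in the camera images.
- station: the fixed spot-weld station: cream weld head (360 mm high) on a black cast foot, a hinged steel work plate before it. Origin: on the bench under the middle of the plate's free edge as it lies flat. +x points level out of the plate's free side, away from hinge and head (the way the wedge comes out), y along the free edge, z up. Nothing of it stands at x above 0
- plate (a joint): angle (rad) of the hinged steel plate, 250 mm from hinge to free edge, 240 mm wide, 8 mm thick, about 2.6 kg: 0 = flat on its rubber feet, underside 8 mm over the bench; grows as the free edge rises. Starts at about 0.09 (edge about 30 mm up), lying by its weight on the wedge's ramp. It goes flat in about 100 mm of wedge travel; then the wedge is loose
- plate_edge (a point): middle of the lower corner of the plate's free edge; moves with the plate
- wedge: loose orange plastic wedge, 198 mm long, 44 mm wide, 0.22 kg. Origin on the underside, on its centre line; +x from thin tip to lug (its way out), z up. Tip at x -100 mm, 4 mm thick; even ramp to 34 mm high at x +30 mm; then a flat tail 12 mm thick to x +98 mm, ending in an upright lug. Starts along the station's x within 0.12 rad
- wedge_tip (a point): middle of the wedge's thin tip, on its underside; starts about 117 mm under the plate, measured in from the free edge
- wedge_lug (a point): centre of the wedge's upright lug: 12 mm thick along x (wedge x +86 to +98 mm), 44 mm wide, top 52 mm over the bench, centre 31 mm. Between ramp block and lug is a pocket 56 mm long (x +30 to +86), floor 12 mm over the bench, open above and to the sides, where closed fingers can stand and drag the lug. Loaded, it takes 8 to 20 N to pull and stays where left
- rack (a point): middle of the white vee rack fixed on the plate, at the height of the tubes' centres; the rack carries three tubes 26 mm apart, parallel to the free edge
- tube0: glass tube 14 mm in diameter, 120 mm long, 18 g, lying loose in the back notch of the rack; origin at its centre, y along it
- tube1: glass tube 14 mm in diameter, 120 mm long, 18 g, lying loose in the middle notch of the rack; origin at its centre, y along it
- tube2: glass tube 14 mm in diameter, 120 mm long, 18 g, lying loose in the front (nearest to the free edge) notch of the rack; origin at its centre, y along it
- spanner: bystander: steel spanner 150 mm long lying beside the plate's front, origin at its middle on the underside, x along it
- tweezers: bystander: steel tweezers 125 mm long, 10 mm high, origin at the middle on the underside, x along them
- jar: bystander: amber glass jar, 60 mm across, 85 mm high, origin at the centre of its foot
- tray: bystander: flat aluminium tray 140 x 200 x 28 mm, origin at the centre of its underside
- screwdriver: bystander: screwdriver 180 mm long, origin at its middle on the underside, x along it
- cup: bystander: white ceramic cup, 72 mm across, 70 mm high, origin at the centre of its foot
Not all that is in view belongs to the job. There is more than one size of the wedge; the job needs the smaller.

How it is judged:
By the outcome, as a careful person would: the job done as asked, in the order asked, and still so for the second after the job is handed in, with the robot touching nothing.
It also fails if it takes over 48 s, if anything falls off the work surface, if the arm or the gripper's body presses on something with over 40 N, if the wrist force passes 120 N, or if a joint passes its speed limit or range.

## Working session

There is one attempt and no reset: what is moved stays moved. The work goes in short steps, Python scripts to look and compute and a shell command to move; the robot and the scene stay as the last step left them, time stands still between calls to the robot, and variables do not carry over. Pictures are saved under pics/ and viewed, on a budget of 10 in all, crops included, one or two more only if the job needs it, and the job is handed in when it is done.

```bash
mkdir -p pics; ls; cat > h.py <<'E'
import numpy as np, cv2
from station import bot
def snap(n,tag):
    p,d=bot.grab_frame(n); cv2.imwrite(f'pics/{tag}.png',p); np.save(f'pics/{tag}.npy',d); return p,d
def world(n,d,u,v,r=1):
    m=bot.camera_model(n);K=np.array(m['intrinsics']);T=np.linalg.inv(np.array(m['camera_from_world']))
    w=d[v-r:v+r+1,u-r:u+r+1];w=w[w>0]
    z=np.median(w) if w.size else np.nan
    return (T@[(u-K[0,2])/K[0,0]*z,-(v-K[1,2])/K[1,1]*z,-z,1])[:3]
E
python3 - <<'E'
from h import *
snap('top','top0');snap('side','side0')
for n in('top','side'):
    m=bot.camera_model(n);print({k:np.round(v,3).tolist() if not isinstance(v,str) else v for k,v in m.items()})
print(bot.observe())
E
```

```text
pics
{'intrinsics': [[515.287, 0.0, 329.037], [0.0, 515.287, 202.667], [0.0, 0.0, 1.0]], 'camera_from_world': [[-0.009, -1.0, -0.006, 0.088], [0.992, -0.01, 0.123, -0.509], [-0.123, -0.004, 0.992, -1.312], [0.0, 0.0, 0.0, 1.0]]}
{'intrinsics': [[509.764, 0.0, 310.713], [0.0, 509.764, 201.423], [0.0, 0.0, 1.0]], 'camera_from_world': [[-0.773, -0.634, 0.014, 0.456], [0.424, -0.5, 0.756, -0.223], [-0.472, 0.59, 0.655, -1.153], [0.0, 0.0, 0.0, 1.0]]}
{'t': 0.1, 'joint_positions': array([-7.36243648e+01,  1.96320792e+01,  8.73703814e+01, -1.97331575e-04,
        7.30751165e+01, -8.36349922e+00]), 'joint_vel': array([-0.00734719, -0.12862814, -0.14009221,  0.00777121,  0.15872473,
       -0.06491471]), 'joint_efforts': array([ 2.63497655e-03, -4.34444976e+01, -2.46491736e+01, -1.71501651e-04,
        4.60866155e-03,  1.79034123e-05]), 'ee_pos': array([ 0.21963999, -0.47646379,  0.23070715]), 'orientation': array([[ 9.08222169e-01,  4.18488164e-01, -3.84892219e-04],
       [ 4.18488297e-01, -9.08221262e-01,  1.29812089e-03],
       [ 1.93680933e-04, -1.34005506e-03, -9.99999083e-01]]), 'wrist_force': array([ 0.47048731, -0.18638796, -0.06430953]), 'ft_torque': array([-0.01421196,  0.00602714,  0.00852901]), 'width': 0.08559356875823411}
```

View pics/top0.png

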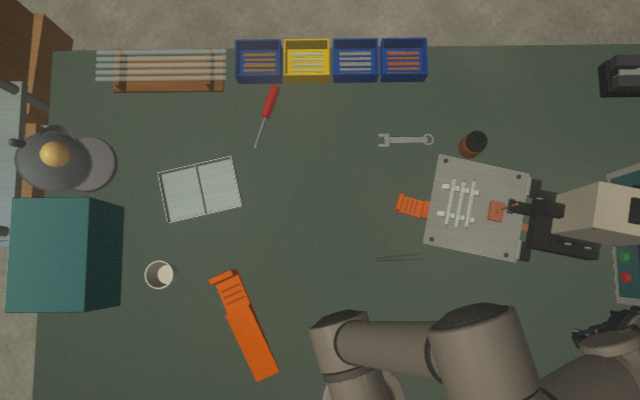

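View pics/side0.png

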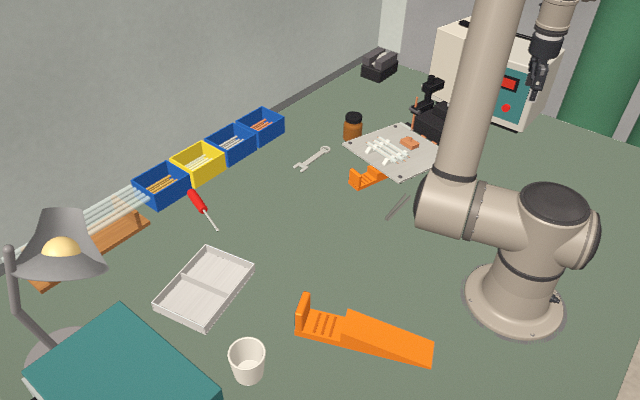

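The top picture has two orange wedges. One is under the plate, with its lug and pocket at about (412,206). The other is a big loose one at about (245,325). The one under the plate is the smaller and is chocking it, so it fits the description. I'll confirm in an enlarged crop and measure.

```bash
python3 - <<'E'
import cv2,numpy as np
p=cv2.imread('pics/top0.png');cv2.imwrite('pics/crop0.png',cv2.resize(p[125:275,365:545],None,fx=4.4,fy=4,interpolation=cv2.INTER_CUBIC)[:600,:800])
d=np.load('pics/top0.npy')
from h import *
for u,v in[(440,158),(427,242),(528,175),(516,258),(398,204),(401,195),(396,212),(405,205),(412,207),(420,210),(425,210),(390,225),(245,325)]:print(u,v,world('top',d,u,v,0).round(4))
E
```

```text
440 158 [ 0.6236 -0.208   0.0416]
427 242 [ 0.405  -0.1671  0.0408]
528 175 [ 0.5808 -0.445   0.0155]
516 258 [ 0.3623 -0.3987  0.0234]
398 204 [ 0.5023 -0.0938  0.0527]
401 195 [ 0.5248 -0.1014  0.0582]
396 212 [ 0.4871 -0.0946  0.0015]
405 205 [ 0.5042 -0.1173  0.0136]
412 207 [ 0.4989 -0.1359  0.0115]
420 210 [ 0.4908 -0.1569  0.0108]
425 210 [ 0.4878 -0.1651  0.0382]
390 225 [ 0.4526 -0.0779  0.0016]
245 325 [0.2006 0.2976 0.0394]
```

View pics/crop0.png

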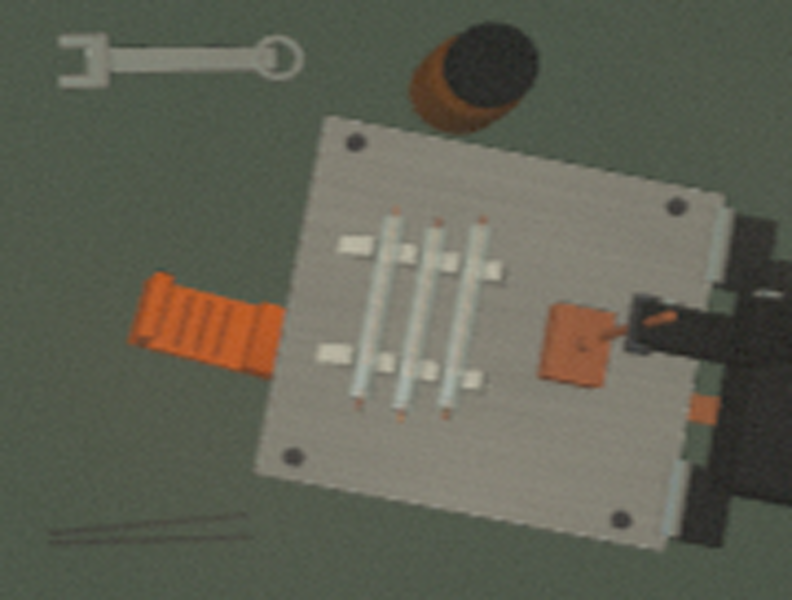

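The crop confirms it: the small wedge's lug is at about crop (147,310), which is px (398,203). Its ribbed pocket sits just clear of the plate edge. Next I'll fit its pose from the point cloud.

```bash
cat >> h.py <<'E'
def cloud(n,d,box):
    u0,v0,u1,v1=box;m=bot.camera_model(n);K=np.array(m['intrinsics']);T=np.linalg.inv(np.array(m['camera_from_world']))
    v,u=np.mgrid[v0:v1,u0:u1];z=d[v0:v1,u0:u1]
    P=np.stack([(u-K[0,2])/K[0,0]*z,-(v-K[1,2])/K[1,1]*z,-z,np.ones_like(z)],-1)@T.T
    return P[...,:3]
def orange(p): 
    h=cv2.cvtColor(p,cv2.COLOR_BGR2HSV);return (h[...,0]<14)&(h[...,1]>180)&(h[...,2]>90)
E
python3 - <<'E'
from h import *
for n,b in(('top',(385,180,435,230)),('side',(335,155,400,200))):
    p=cv2.imread(f'pics/{n}0.png');d=np.load(f'pics/{n}0.npy')
    P=cloud(n,d,b);M=orange(p)[b[1]:b[3],b[0]:b[2]]
    Q=P[M]
    for lo,hi in((.046,.06),(.006,.018),(.028,.040)):
        q=Q[(Q[:,2]>lo)&(Q[:,2]<hi)]
        if len(q)<5: continue
        print(n,lo,len(q),q.mean(0).round(4),[ (c.round(4).tolist(),np.round(s,4),round(a,1)) for c,s,a in [ (lambda r:(np.array(r[0])/1,r[1],r[2]))(cv2.minAreaRect((q[:,:2]).astype(np.float32)))]])
    if n=='top':
        # plate plane
        c=cloud('top',d,(445,165,515,250)).reshape(-1,3);c=c[(c[:,2]>.01)&(c[:,2]<.06)]
        from scipy.optimize import least_squares
        A=np.c_[c[:,:2],np.ones(len(c))];r=least_squares(lambda x:A@x-c[:,2],[0,0,0],loss='soft_l1',f_scale=.001).x;g=np.hypot(*r[:2]);print('plate slope',g,np.arctan2(r[1],r[0]))
E
```

```text
top 0.046 68 [ 0.5097 -0.0999  0.0522] [([0.5098, -0.1002], array([0.0115, 0.0413]), 74.8)]
top 0.006 307 [ 0.4997 -0.1352  0.0124] [([0.5003, -0.134], array([0.0554, 0.0422]), 73.0)]
top 0.028 84 [ 0.4921 -0.1606  0.0332] [([0.5, -0.1337], array([0.0811, 0.043 ]), 75.4)]
plate slope 0.10501777834909493 1.370708612314019
side 0.046 5 [ 0.5005 -0.0933  0.0503] [([0.5069, -0.0965], array([0.0108, 0.0417]), 72.0)]
side 0.006 83 [ 0.4849 -0.1367  0.0115] [([0.497, -0.1422], array([0.1076, 0.0448]), 73.9)]
side 0.028 17 [ 0.4899 -0.1251  0.0334] [([0.4988, -0.1338], array([0.0849, 0.045 ]), 72.0)]
```

Lug at (0.510,-0.100), top z 0.052. Pocket centre is (0.500,-0.134), floor 0.012. The wedge axis is at about 74°, against 79° for the station, so 0.09 rad of skew. All of this agrees with the given sizes. I'll move over the pocket with the fingers closed and the tool turned +0.86.

```bash
python3 -m jog '[[2.5,3.1,0,0.1],[5,6.2,0,0.21],[7.5,9.3,0,0.32],[10,12.4,0,0.43],[12.5,15.5,0,0.54],[15,18.6,0,0.65],[17.5,21.7,0,0.76],[20,24.8,0,0.86]]' 0 && python3 -m jog '[[2.5,3.1,0,0],[5,6.2,0,0],[7,8.5,0,0],[8,9.5,-3,0],[8,9.5,-7,0],[8,9.5,-11,0],[8,9.5,-13,0],[8,9.5,-13,0]]'
```

```text
t: 0.77
ee_pos: [0.4204, -0.227, 0.2311]
orientation: [[0.27, 0.963, -0.0], [0.963, -0.27, 0.0], [0.0, -0.0, -1.0]]
wrist_force: [0.9, -0.9, -0.3]
width: -0.0002
t: 1.43
ee_pos: [0.4966, -0.1322, 0.0966]
orientation: [[0.275, 0.961, -0.009], [0.961, -0.275, 0.004], [0.001, -0.01, -1.0]]
wrist_force: [-1.8, -0.1, 0.5]
width: 0.0
```

```bash
python3 -m jog '[[0,0,0,0],[0,0,0,0],[0,0,-2,0],[0,0,-4,0],[0,0,-6,0],[0,0,-7.5,0],[0,0,-8.3,0],[0,0,-8.3,0]]' && python3 -m jog '[[0,0,0,0],[0,0,0,0]]'; python3 - <<'E'
from h import *
p,d=snap('top','top1');p2,_=snap('side','side1')
a=cv2.resize(p[150:250,375:475],(400,400),interpolation=3);b=cv2.resize(p2[120:220,320:420],(400,400),interpolation=3)
cv2.imwrite('pics/c1.png',np.hstack([a,b]))
E
```

```text
t: 2.1
ee_pos: [0.5, -0.134, 0.0184]
orientation: [[0.276, 0.961, 0.0], [0.961, -0.276, -0.0], [-0.0, 0.0, -1.0]]
wrist_force: [0.6, 0.2, -0.7]
width: 0.0001
t: 2.27
ee_pos: [0.5008, -0.1343, 0.0199]
orientation: [[0.275, 0.961, 0.003], [0.961, -0.275, -0.001], [-0.0, 0.003, -1.0]]
wrist_force: [-0.1, -0.5, -0.4]
width: -0.0002
```

View pics/c1.png

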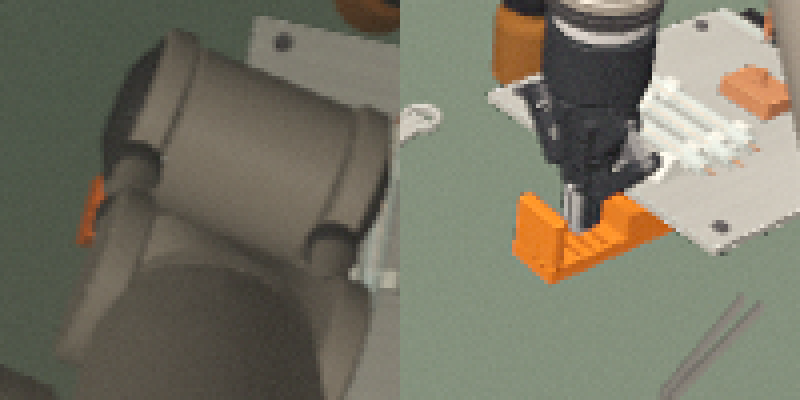

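The side crop shows the closed fingers standing free in the pocket at about (580,215), between the ramp block and the lug at (540,235). I'll ease forward to touch the lug.

```bash
python3 -m jog '[[0.14,0.48,0,0],[0.28,0.96,0,0],[0.36,1.25,0,0],[0.41,1.44,0,0],[0.44,1.54,0,0],[0.44,1.54,0,0]]' && python3 -m jog '[[0.04,0.15,0,0],[0.08,0.29,0,0],[0.12,0.43,0,0],[0.17,0.58,0,0],[0.17,0.58,0,0],[0.17,0.58,0,0],[0.17,0.58,0,0]]'
```

```text
t: 2.87
ee_pos: [0.5042, -0.1181, 0.0183]
orientation: [[0.275, 0.961, -0.0], [0.961, -0.275, 0.0], [0.0, -0.0, -1.0]]
wrist_force: [-1.0, -0.3, -0.5]
width: 0.0005
t: 3.45
ee_pos: [0.5055, -0.1145, 0.0183]
orientation: [[0.275, 0.961, -0.0], [0.961, -0.275, -0.002], [-0.002, 0.0, -1.0]]
wrist_force: [-3.4, -10.5, -0.3]
width: -0.0001
```

```bash
python3 -m jog '[[0.05,0.17,0,0],[0.12,0.42,0,0],[0.19,0.67,0,0],[0.26,0.92,0,0],[0.33,1.15,0,0],[0.33,1.15,0,0],[0.33,1.15,0,0],[0.33,1.15,0,0]]'; python3 -m jog '[[0,0,0,0],[0,0,0,0],[0,0,0,0]]'
cat >> h.py <<'E'
def report(tag):
    p,d=snap('side',tag);b=(300,100,440,240)
    M=orange(p)[b[1]:b[3],b[0]:b[2]];P=cloud('side',d,b);Q=P[M];Q=Q[(Q[:,1]>-.2)]
    q=Q[(Q[:,2]>.02)&(Q[:,2]<.05)];q=q[q@[.276,.961,0]>(Q@[.276,.961,0]).max()-.02]
    print('lug',np.median(q,0).round(4),'max along',np.percentile(Q@[.276,.961,0],99).round(4))
    R=Q[(Q[:,2]<.02)];print('rect',cv2.minAreaRect(Q[:,:2].astype(np.float32)))
    c=cloud('side',d,(340,120,440,185)).reshape(-1,3);h=cv2.cvtColor(p[120:185,340:440],cv2.COLOR_BGR2HSV).reshape(-1,3)
    k=(h[:,1]<45)&(h[:,2]>120)&(c[:,2]>.008)&(c[:,2]<.055)&(c[:,1]<-.17);c=c[k]
    from scipy.optimize import least_squares
    A=np.c_[c[:,:2],np.ones(len(c))];r=least_squares(lambda x:A@x-c[:,2],[0,0,.03],loss='soft_l1',f_scale=.001).x
    print('plate n',len(c),'slope',np.hypot(*r[:2]).round(4),'top z at edge mid',(np.array([.515,-.185,1])@r).round(4))
E
python3 -c "
from h import *
report('s2')"
```

```text
t: 4.12
ee_pos: [0.509, -0.1032, 0.0183]
orientation: [[0.275, 0.961, 0.0], [0.961, -0.275, -0.003], [-0.003, 0.001, -1.0]]
wrist_force: [-2.6, -9.5, -1.6]
width: 0.0
t: 4.37
ee_pos: [0.509, -0.1032, 0.0183]
orientation: [[0.275, 0.961, -0.0], [0.961, -0.275, -0.003], [-0.003, 0.001, -1.0]]
wrist_force: [-2.6, -11.2, -0.5]
width: -0.0002
lug [nan nan nan] max along 0.1472
rect ((0.2327132374048233, 0.3593151271343231), (0.11241653561592102, 1.1906654834747314), 28.12493896484375)
plate n 2006 slope 0.0952 top z at edge mid 0.0383
  return _methods._mean(a, axis=axis, dtype=dtype,
  ret = um.true_divide(
```

The wedge follows the fingers at about 10 N and the plate slope is falling. I'll carry on with tugs.

```bash
for i in 1; do python3 -m jog '[[0.05,0.17,0,0],[0.12,0.42,0,0],[0.19,0.67,0,0],[0.26,0.92,0,0],[0.33,1.15,0,0],[0.33,1.15,0,0],[0.33,1.15,0,0],[0.33,1.15,0,0]]'; python3 -m jog '[[0,0,0,0],[0,0,0,0],[0,0,0,0]]'; done
sed -i 's/Q=Q\[(Q\[:,1\]>-.2)\]/Q=Q[(Q[:,1]>-.2)\&(Q[:,1]<.15)\&(Q[:,0]>.42)\&(Q[:,0]<.62)\&(Q[:,2]<.06)]/' h.py
python3 -c "
from h import *
report('s3')"
```

```text
t: 5.08
ee_pos: [0.5122, -0.0917, 0.0183]
orientation: [[0.275, 0.961, -0.0], [0.961, -0.275, -0.003], [-0.003, 0.0, -1.0]]
wrist_force: [-3.4, -11.0, -0.5]
width: 0.0002
t: 5.33
ee_pos: [0.5122, -0.0917, 0.0183]
orientation: [[0.275, 0.961, -0.0], [0.961, -0.275, -0.003], [-0.003, 0.001, -1.0]]
wrist_force: [-3.1, -11.8, -0.1]
width: -0.0001
lug [ 0.4997 -0.0708  0.0359] max along 0.0789
rect ((0.49842193722724915, -0.12996378540992737), (0.13546720147132874, 0.04417482018470764), 71.52713775634766)
plate n 2156 slope 0.0843 top z at edge mid 0.0356
```

```bash
python3 -m jog '[[0.05,0.17,0,0],[0.12,0.42,0,0],[0.19,0.67,0,0],[0.26,0.92,0,0],[0.33,1.15,0,0],[0.33,1.15,0,0],[0.33,1.15,0,0],[0.33,1.15,0,0]]'; python3 -m jog '[[0,0,0,0],[0,0,0,0],[0,0,0,0]]'
python3 -c "
from h import *
report('s4')
p=cv2.imread('pics/s4.png');cv2.imwrite('pics/c4.png',cv2.resize(p[110:230,310:450],None,fx=4,fy=4,interpolation=3))"
```

```text
t: 6.05
ee_pos: [0.5155, -0.0803, 0.0183]
orientation: [[0.275, 0.961, -0.0], [0.961, -0.275, -0.003], [-0.003, 0.0, -1.0]]
wrist_force: [-2.6, -11.9, 0.3]
width: 0.0003
t: 6.3
ee_pos: [0.5155, -0.0803, 0.0183]
orientation: [[0.275, 0.961, -0.0], [0.961, -0.275, -0.003], [-0.003, 0.0, -1.0]]
wrist_force: [-2.8, -11.6, -0.9]
width: -0.0003
lug [ 0.5039 -0.06    0.0349] max along 0.09
rect ((0.5011759400367737, -0.12230587005615234), (0.14205531775951385, 0.04612411931157112), 72.7139663696289)
plate n 2293 slope 0.0699 top z at edge mid 0.0325
```

View pics/c4.png

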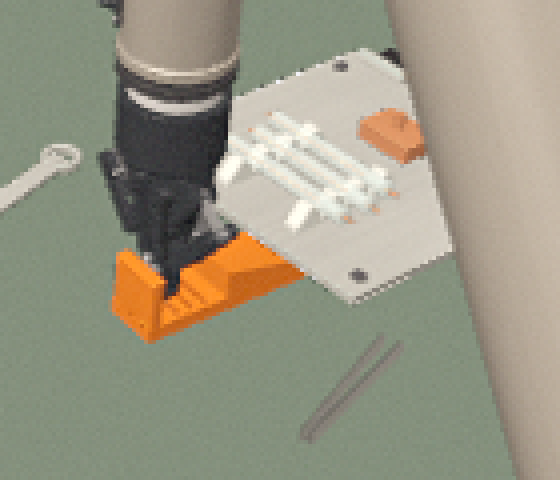

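Lug at crop (135,300), fingers against it; the ramp is coming out straight, and all three tubes are in the rack at (310,165). About 36 mm done; continue.

```bash
python3 -m jog '[[0.05,0.17,0,0],[0.12,0.42,0,0],[0.19,0.67,0,0],[0.26,0.92,0,0],[0.33,1.15,0,0],[0.33,1.15,0,0],[0.33,1.15,0,0],[0.33,1.15,0,0]]'; python3 -m jog '[[0,0,0,0],[0,0,0,0],[0,0,0,0]]'
python3 -c "
from h import *
report('s5')"
```

```text
t: 7.02
ee_pos: [0.5187, -0.0688, 0.0183]
orientation: [[0.275, 0.961, -0.001], [0.961, -0.275, -0.003], [-0.003, 0.0, -1.0]]
wrist_force: [-2.6, -11.9, 0.1]
width: 0.0004
t: 7.27
ee_pos: [0.5187, -0.0688, 0.0183]
orientation: [[0.275, 0.961, -0.001], [0.961, -0.275, -0.003], [-0.003, 0.0, -1.0]]
wrist_force: [-3.6, -13.0, -0.3]
width: 0.0001
lug [ 0.5067 -0.0482  0.0398] max along 0.1021
rect ((0.5042202472686768, -0.11495452374219894), (0.14826102554798126, 0.04723303020000458), 72.55525207519531)
plate n 2404 slope 0.0549 top z at edge mid 0.0293
```

```bash
python3 -m jog '[[0.05,0.17,0,0],[0.12,0.42,0,0],[0.19,0.67,0,0],[0.26,0.92,0,0],[0.33,1.15,0,0],[0.33,1.15,0,0],[0.33,1.15,0,0],[0.33,1.15,0,0]]'; python3 -m jog '[[0,0,0,0],[0,0,0,0],[0,0,0,0]]'
python3 -c "
from h import *
report('s6')"
```

```text
t: 7.98
ee_pos: [0.522, -0.0573, 0.0183]
orientation: [[0.275, 0.961, -0.001], [0.961, -0.275, -0.003], [-0.003, 0.0, -1.0]]
wrist_force: [-2.7, -12.0, 0.4]
width: -0.0003
t: 8.23
ee_pos: [0.5219, -0.0573, 0.0183]
orientation: [[0.275, 0.961, -0.001], [0.961, -0.275, -0.003], [-0.003, 0.0, -1.0]]
wrist_force: [-2.2, -12.5, 0.9]
width: 0.0001
lug [ 0.5093 -0.0379  0.0319] max along 0.1133
rect ((0.5052276253700256, -0.10877858847379684), (0.1594817340373993, 0.04915833845734596), 72.68310546875)
plate n 2501 slope 0.04 top z at edge mid 0.0262
```

```bash
python3 -m jog '[[0.05,0.17,0,0],[0.12,0.42,0,0],[0.19,0.67,0,0],[0.26,0.92,0,0],[0.33,1.15,0,0],[0.33,1.15,0,0],[0.33,1.15,0,0],[0.33,1.15,0,0]]'; python3 -m jog '[[0,0,0,0],[0,0,0,0],[0,0,0,0]]'
python3 -c "
from h import *
report('s7')"
```

```text
t: 8.95
ee_pos: [0.5252, -0.0458, 0.0183]
orientation: [[0.275, 0.961, -0.001], [0.961, -0.275, -0.003], [-0.003, -0.0, -1.0]]
wrist_force: [-3.6, -11.2, 0.4]
width: -0.0001
t: 9.2
ee_pos: [0.5252, -0.0458, 0.0183]
orientation: [[0.275, 0.961, -0.001], [0.961, -0.275, -0.003], [-0.003, -0.0, -1.0]]
wrist_force: [-3.9, -11.9, -0.0]
width: 0.0001
lug [ 0.5127 -0.0245  0.0341] max along 0.1257
rect ((0.507104218006134, -0.10196471959352493), (0.172300785779953, 0.0486874096095562), 71.55235290527344)
plate n 2590 slope 0.0279 top z at edge mid 0.0234
```

```bash
python3 -m jog '[[0.05,0.17,0,0],[0.12,0.42,0,0],[0.19,0.67,0,0],[0.26,0.92,0,0],[0.33,1.15,0,0],[0.33,1.15,0,0],[0.33,1.15,0,0],[0.33,1.15,0,0]]'; python3 -m jog '[[0,0,0,0],[0,0,0,0],[0,0,0,0]]'
python3 -c "
from h import *
report('s8')"
```

```text
t: 9.92
ee_pos: [0.5284, -0.0344, 0.0183]
orientation: [[0.275, 0.961, -0.001], [0.961, -0.275, -0.003], [-0.003, -0.0, -1.0]]
wrist_force: [-3.4, -11.4, 1.5]
width: 0.0001
t: 10.17
ee_pos: [0.5284, -0.0344, 0.0183]
orientation: [[0.275, 0.961, -0.001], [0.961, -0.275, -0.003], [-0.003, -0.0, -1.0]]
wrist_force: [-3.2, -12.3, 1.0]
width: -0.0001
lug [ 0.5154 -0.0139  0.0356] max along 0.1365
rect ((0.5084087252616882, -0.09457381069660187), (0.1762496829032898, 0.05054418370127678), 74.25553131103516)
plate n 2662 slope 0.0145 top z at edge mid 0.0205
```

```bash
python3 -m jog '[[0.05,0.17,0,0],[0.11,0.38,0,0],[0.17,0.6,0,0],[0.23,0.8,0,0],[0.28,0.96,0,0],[0.28,0.96,0,0],[0.28,0.96,0,0],[0.28,0.96,0,0]]'; python3 -m jog '[[0,0,0,0],[0,0,0,0],[0,0,0,0]]'
python3 -c "
from h import *
report('s9')"
```

```text
t: 10.88
ee_pos: [0.5312, -0.0249, 0.0183]
orientation: [[0.275, 0.961, -0.001], [0.961, -0.275, -0.003], [-0.003, -0.0, -1.0]]
wrist_force: [-2.3, -12.7, 1.7]
width: 0.0001
t: 11.13
ee_pos: [0.5312, -0.0249, 0.0183]
orientation: [[0.275, 0.961, -0.001], [0.961, -0.275, -0.003], [-0.003, -0.0, -1.0]]
wrist_force: [-3.7, -13.7, 1.3]
width: 0.0002
lug [ 0.5176 -0.0037  0.033 ] max along 0.1462
rect ((0.5110010504722595, -0.09002604335546494), (0.1854192316532135, 0.048411376774311066), 73.22872161865234)
plate n 2706 slope 0.0058 top z at edge mid 0.0182
```

```bash
python3 -m jog '[[0.05,0.17,0,0],[0.11,0.38,0,0],[0.17,0.6,0,0],[0.23,0.8,0,0],[0.28,0.96,0,0],[0.28,0.96,0,0],[0.28,0.96,0,0],[0.28,0.96,0,0]]'; python3 -m jog '[[0,0,0,0],[0,0,0,0],[0,0,0,0]]'
python3 -c "
from h import *
report('s10')
p=cv2.imread('pics/s10.png');cv2.imwrite('pics/c10.png',cv2.resize(p[110:230,310:450],None,fx=4,fy=4,interpolation=3))"
```

```text
t: 11.85
ee_pos: [0.5346, -0.0126, 0.0183]
orientation: [[0.275, 0.961, 0.0], [0.961, -0.275, 0.0], [0.0, 0.0, -1.0]]
wrist_force: [0.4, 0.3, 1.1]
width: -0.0
t: 12.1
ee_pos: [0.5346, -0.0129, 0.0183]
orientation: [[0.275, 0.961, 0.0], [0.961, -0.275, 0.0], [0.0, 0.0, -1.0]]
wrist_force: [-0.5, 0.3, -0.2]
width: -0.0003
lug [0.5214 0.0096 0.0351] max along 0.1603
rect ((0.51207035779953, -0.08196517825126648), (0.1974586397409439, 0.044393330812454224), 72.60258483886719)
plate n 2725 slope 0.0027 top z at edge mid 0.0175
```

View pics/c10.png

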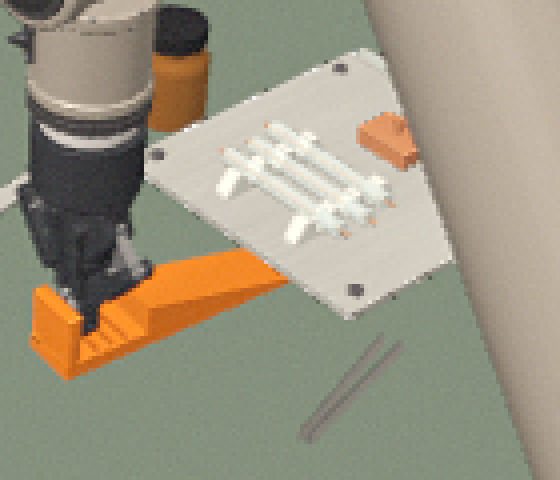

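The plate is down flat with the tubes seated and the wedge is loose (force about 0), its tip still just under the edge at crop (285,280). I'll go on with small tugs until it's well clear.

```bash
python3 -m jog '[[0.05,0.17,0,0],[0.12,0.42,0,0],[0.19,0.67,0,0],[0.26,0.92,0,0],[0.33,1.15,0,0],[0.33,1.15,0,0],[0.33,1.15,0,0],[0.33,1.15,0,0]]'; python3 -m jog '[[0,0,0,0],[0,0,0,0]]'
```

```text
t: 12.82
ee_pos: [0.5379, -0.0012, 0.0183]
orientation: [[0.275, 0.961, 0.0], [0.961, -0.275, 0.0], [0.0, 0.0, -1.0]]
wrist_force: [-0.1, 0.4, 0.1]
width: -0.0001
t: 12.98
ee_pos: [0.5379, -0.0014, 0.0183]
orientation: [[0.275, 0.961, 0.0], [0.961, -0.275, -0.0], [0.0, 0.0, -1.0]]
wrist_force: [-0.9, 0.1, -1.0]
width: 0.0001
```

```bash
python3 -m jog '[[0.05,0.17,0,0],[0.12,0.42,0,0],[0.19,0.67,0,0],[0.26,0.92,0,0],[0.33,1.15,0,0],[0.33,1.15,0,0],[0.33,1.15,0,0],[0.33,1.15,0,0]]'; python3 -m jog '[[0,0,0,0],[0,0,0,0]]'
```

```text
t: 13.65
ee_pos: [0.5412, 0.0103, 0.0183]
orientation: [[0.275, 0.961, 0.0], [0.961, -0.275, 0.0], [0.0, 0.0, -1.0]]
wrist_force: [-0.2, 0.5, 0.7]
width: 0.0004
t: 13.82
ee_pos: [0.5412, 0.0101, 0.0184]
orientation: [[0.275, 0.961, 0.0], [0.961, -0.275, 0.0], [0.0, 0.0, -1.0]]
wrist_force: [-0.0, -0.7, -0.1]
width: -0.0001
```

```bash
python3 -m jog '[[0.05,0.17,0,0],[0.12,0.42,0,0],[0.19,0.67,0,0],[0.26,0.92,0,0],[0.33,1.15,0,0],[0.33,1.15,0,0],[0.33,1.15,0,0],[0.33,1.15,0,0]]'; python3 -m jog '[[0,0,0,0],[0,0,0,0]]'
```

```text
t: 14.48
ee_pos: [0.5445, 0.0218, 0.0183]
orientation: [[0.275, 0.961, 0.0], [0.961, -0.275, 0.0], [0.0, 0.0, -1.0]]
wrist_force: [0.8, -1.1, -1.2]
width: -0.0002
t: 14.65
ee_pos: [0.5445, 0.0216, 0.0183]
orientation: [[0.276, 0.961, 0.0], [0.961, -0.276, 0.0], [0.0, 0.0, -1.0]]
wrist_force: [0.2, -0.4, 0.4]
width: -0.0
```

```bash
python3 -m jog '[[0.05,0.17,0,0],[0.12,0.42,0,0],[0.19,0.67,0,0],[0.26,0.92,0,0],[0.33,1.15,0,0],[0.33,1.15,0,0],[0.33,1.15,0,0],[0.33,1.15,0,0]]'; python3 -m jog '[[0,0,0,0],[0,0,0,0]]'
python3 -c "
from h import *
report('s14')
p=cv2.imread('pics/s14.png');cv2.imwrite('pics/c14.png',cv2.resize(p[110:240,280:450],None,fx=4,fy=4,interpolation=3))"
```

```text
t: 15.32
ee_pos: [0.5478, 0.0333, 0.0183]
orientation: [[0.275, 0.961, 0.0], [0.961, -0.275, 0.0], [0.0, 0.0, -1.0]]
wrist_force: [-0.1, 0.2, 0.4]
width: 0.0002
t: 15.48
ee_pos: [0.5478, 0.0331, 0.0183]
orientation: [[0.275, 0.961, 0.0], [0.961, -0.275, 0.0], [0.0, 0.0, -1.0]]
wrist_force: [0.7, 0.1, 0.0]
width: -0.0002
lug [0.5346 0.0528 0.0375] max along 0.2077
rect ((0.5270619988441467, -0.03579040616750717), (0.196451336145401, 0.04604495316743851), 73.35991668701172)
plate n 2659 slope 0.0027 top z at edge mid 0.0175
```

View pics/c14.png

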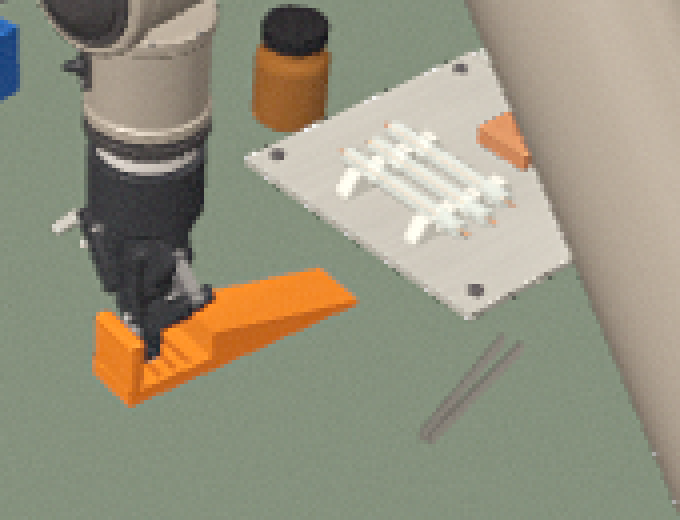

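The wedge lies flat, tip at crop (355,300), clear of the plate edge (near 385,265). The tubes are in place. I'll back off the lug, rise out, and move aside for a last look from above.

```bash
python3 -m jog '[[-0.1,-0.4,0,0],[-0.2,-0.8,0,0],[-0.2,-0.8,0,0],[-0.2,-0.8,1.5,0],[-0.2,-0.8,4,0],[-0.2,-0.8,7.5,0],[-0.2,-0.8,11,0],[-0.2,-0.8,15,0]]' && python3 -m jog '[[0,0,3,0],[-2,3,4,0],[-4,6,4,0],[-6,9,4,0],[-8,12,4,0],[-9,15,4,0],[-10,18,4,0],[-10,18,4,0]]' && python3 -m jog '[[0,0,0,0],[0,3,0,0],[0,6,0,0],[0,9,0,0],[0,11,0,0],[0,11,0,0],[0,11,0,0],[0,11,0,0]]'
python3 - <<'E'
from h import *
p,d=snap('top','top9');report('s20')
b=(300,150,440,240);Q=cloud('top',d,b)[orange(p)[b[1]:b[3],b[0]:b[2]]];Q=Q[Q[:,2]>.003];print(len(Q),cv2.minAreaRect(Q[:,:2].astype(np.float32)),Q[:,2].max())
c=cloud('top',d,(445,165,515,250)).reshape(-1,3);c=c[(c[:,2]>.008)&(c[:,2]<.025)]
print(np.linalg.lstsq(np.c_[c[:,:2],np.ones(len(c))],c[:,2],rcond=None)[0],np.median(c[:,2]))
E
```

```text
t: 16.2
ee_pos: [0.5447, 0.0249, 0.1689]
orientation: [[0.276, 0.961, -0.002], [0.961, -0.276, 0.0], [-0.0, -0.002, -1.0]]
wrist_force: [0.4, 0.8, -0.3]
width: -0.0
t: 16.87
ee_pos: [0.4437, 0.209, 0.2086]
orientation: [[0.272, 0.962, -0.0], [0.962, -0.272, 0.002], [0.002, -0.001, -1.0]]
wrist_force: [-0.5, 0.7, 0.1]
width: -0.0002
t: 17.53
ee_pos: [0.4462, 0.3136, 0.208]
orientation: [[0.276, 0.961, -0.0], [0.961, -0.276, -0.001], [-0.001, -0.0, -1.0]]
wrist_force: [0.1, 0.1, 1.7]
width: -0.0002
lug [0.5343 0.053  0.0342] max along 0.2077
rect ((0.5341770052909851, -0.040116600692272186), (0.19931161403656006, 0.06128143519163132), 73.82782745361328)
plate n 3508 slope 0.0046 top z at edge mid 0.0176
956 ((0.4376698434352875, -0.016370899975299835), (0.1941424310207367, 0.22736576199531555), 75.23600769042969) 1.3648910935146905
[-0.00187507  0.00153604  0.01803099] 0.016601983019182143
```

View pics/top9.png

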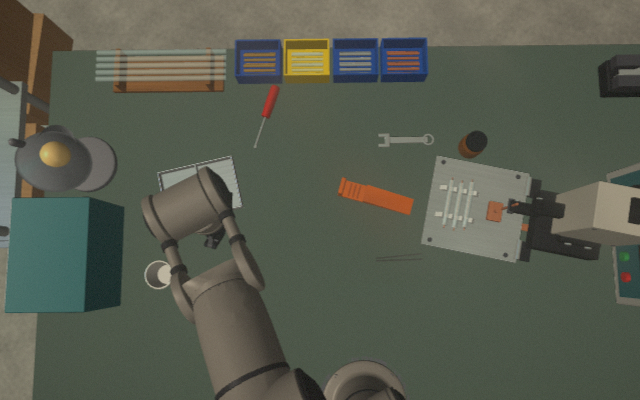

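The view from above shows the wedge at (377,197), about 10 px (roughly 25 mm) clear of the plate edge. The plate is level at its flat height with all three tubes in the rack. The spanner, jar, tweezers and screwdriver are unmoved, and the tool hangs free. Handing in.

```bash
python3 -c "
from h import *
print(bot.job_done())"
```

```text
the job is handed in; nothing more can be done
None
```

The wedge is out, the plate is flat on its feet, and the job is handed in at about 17.6 s. I stood the closed fingers in the small wedge's pocket and pulled the lug in 13 tugs of 10–12 mm, with a rest after each. The pull was about 10–14 N while loaded and zero once the wedge came loose. Then I backed off, lifted out and moved aside.

**Last checks**
- **Plate:** it is flat to within measurement, with its top at 16.6–17.6 mm (16 mm expected) and a slope of 0.002 to 0.005. It came down by about 2–3 mm at the free edge per tug.
- **Tubes:** all three are in the rack.
- **Wedge:** it lies flat and about 25 mm clear of the plate edge, judged from the picture.
- **Other things:** the spanner, tweezers, jar and screwdriver look unmoved. In the last picture the arm partly covered the tray and cup and hid the big wedge, but the tool stayed about 0.2 m up and met no force there.

**Check that failed:** my last top-camera fit of the wedge's outline was spoiled by stray depth points, so I discarded it. The side-camera fit gave a 199 mm length and unchanged heading, but a width of 61 mm instead of 44, so its outline is also rough. The lug was in the same place before and after I lifted out.

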